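Load the bracket kit carrier in order of length

TASK

Load the blue kit carrier for the spot welder: set the four loose steel channel brackets that lie on the bench over its four white locating tongues in order of length, the longest (heaviest) next to the carrier's bow handle and the shortest at the far end. Each bracket straddles its own tongue lengthways, centred and square on it, with both flanges flat down on the plate.

Things in the scene. Friction and masses are not known exactly. Their poses are not given: they have to be found in the camera images.
- bracket60: shortest of four loose channel brackets (inverted U) in bare 3 mm steel, 60 mm long, 36 wide over the flanges, 32 high, 127 g +-15 %. Stands web up on its two flange edges, 30 mm apart inside, ends open; small holes and a slot in the web. Origin: centre of its underside, level with the flange edges; x along its length (ends alike), y across, z up. Grip it across the two flanges (36 mm)
- bracket80: second shortest of four loose channel brackets (inverted U) in bare 3 mm steel, 80 mm long, 36 wide over the flanges, 32 high, 170 g +-15 %. Stands web up on its two flange edges, 30 mm apart inside, ends open; small holes and a slot in the web. Origin: centre of its underside, level with the flange edges; x along its length (ends alike), y across, z up. Grip it across the two flanges (36 mm)
- bracket100: second longest of four loose channel brackets (inverted U) in bare 3 mm steel, 100 mm long, 36 wide over the flanges, 32 high, 212 g +-15 %. Stands web up on its two flange edges, 30 mm apart inside, ends open; small holes and a slot in the web. Origin: centre of its underside, level with the flange edges; x along its length (ends alike), y across, z up. Grip it across the two flanges (36 mm)
- bracket120: longest of four loose channel brackets (inverted U) in bare 3 mm steel, 120 mm long, 36 wide over the flanges, 32 high, 254 g +-15 %. Stands web up on its two flange edges, 30 mm apart inside, ends open; small holes and a slot in the web. Origin: centre of its underside, level with the flange edges; x along its length (ends alike), y across, z up. Grip it across the two flanges (36 mm)
- tongue1: white locating tongue fixed on the blue carrier plate, at the end of the row towards -y (right as the robot sees it); 50 mm long (x), 14 wide, 20 high, for a bracket to straddle lengthways. Origin: centre of its foot, on the plate's top, 16 mm above the bench; x along the tongue, z up. The four are alike, parallel, 80 mm apart in a row
- tongue2: white locating tongue fixed on the blue carrier plate, second from the -y (right) end; 50 mm long (x), 14 wide, 20 high, for a bracket to straddle lengthways. Origin: centre of its foot, on the plate's top, 16 mm above the bench; x along the tongue, z up. The four are alike, parallel, 80 mm apart in a row
- tongue3: white locating tongue fixed on the blue carrier plate, second from the +y (left) end; 50 mm long (x), 14 wide, 20 high, for a bracket to straddle lengthways. Origin: centre of its foot, on the plate's top, 16 mm above the bench; x along the tongue, z up. The four are alike, parallel, 80 mm apart in a row
- tongue4: white locating tongue fixed on the blue carrier plate, at the end of the row towards +y (left as the robot sees it); 50 mm long (x), 14 wide, 20 high, for a bracket to straddle lengthways. Origin: centre of its foot, on the plate's top, 16 mm above the bench; x along the tongue, z up. The four are alike, parallel, 80 mm apart in a row
- handle: bright metal bow handle fixed on the left or right end of the carrier (blue plate 440 x 140 mm on rubber feet, fixed to the bench), 82 mm from the nearest tongue; a low black rubber strip is at the other end. Bow 108 mm wide along x, standing 51 mm above the plate. Origin: middle of its foot, on the plate's top; y along the row
Mind the look-alikes: they are no part of the job. Leave any turquoise or yellow look-alike of the bracket80 alone.

How it is judged:
By the outcome, as a careful person would: the job done as asked, in the order asked, and still so for the second after the job is handed in, with the robot touching nothing.
It also fails if it takes over 112 s, if anything falls off the work surface, if the arm or the gripper's body presses on something with over 40 N, if the wrist force passes 120 N, or if a joint passes its speed limit or range.

ROBOT

A 6-joint arm with a two-finger parallel gripper is mounted at the origin on the work surface. World frame = base frame: x ahead of the robot, y to its left, z up, the work surface at z = 0. Lengths are in m, angles in degrees, forces in N, time in s.
With the tool pointing down it reaches from about 0.35 to 0.875 m from the base axis. Payload 4.2 kg.
Tool frame: the origin (TCP) lies midway between the tips of the shut fingers; the grasp point (between the pads) lies 19 mm behind it; z points along the fingers, y is the line along which they close (so a half turn about z gives the same grasp; the last joint's range is limited). The gripper opens to 87 mm and grips with 3 to 60 N. Pads are 19 mm wide; open, the fingers measure 117 mm over their backs; the gripper's body (75 mm by 190 mm) begins 51 mm behind the grasp point.
Start: joints at [78.988, 22.042, 0.453, 0, -68.411, -14.817], TCP at [0.272, 0.563, 0.223] pointing down, gripper open.
Joint ranges: [-179.83, 179.83], [-69.29, 118.12], [-61.27, 80.66], [-181.25, 117.63], [-171.15, -9.14], [-177.46, 177.46]. Speed limits (degrees/s): [159.86, 159.86, 180, 180, 180, 180].

INTERFACE

Orientations are given as [roll, pitch, yaw] about the fixed x, y, z axes, in that order (R = Rz(yaw) Ry(pitch) Rx(roll)).
In Python, from workcell import env gives the robot as it stands. The module is installed in compiled form; this text tells all that it offers. Calls block until the motion is done:
- env.goto(position, orientation): joint-space move of the TCP to a pose.
- env.move_straight(position, rotation=None, rate=0.15, force_limit=None): straight line of the TCP; rotation=None keeps the orientation; rate is the mean speed in m/s. With force_limit (N) it stops when the force on the tool has changed by that much, and returns True; else False.
- env.set_joints(angles): joint-space move.
- env.gripper_to(opening, grasp_force=None): opening from 0.0 (shut) to 1.0 (fully open); grasp_force is the grip in N (None keeps the last); returns when the fingers have stopped.
- env.dwell(seconds).
- env.inverse_kinematics(position, orientation): joint angles nearest the present ones, or None.
- env.read_state(): the state.
- env.grab_frame(name): name is "scene" or "top" or "wrist"; returns a dict with "image" (420x560x3 uint8, blue, green, red), "fx", "fy", "cx", "cy" (pixels), "position" and "orientation" of the camera in the world. Camera axes: x right, y up, looking along -z (the intrinsics and any distortion apply to the point x, -y, -z); pixel columns grow to the right and rows downward; lengths in m; the calibration is good to about 2 mm. The wrist camera is an equidistant fisheye: a pixel r from the principal point sees the ray r / f radians off the axis. A picture is of the moment at which its call begins. There is no depth.
A pose or a line that the arm cannot do raises env.Unreachable and nothing moves.
- env.close_job(): hands the job in; it is judged then, once.
Trained networks look in a picture, given as the dict that the camera call returned (one of the last four; its "shot" number tells which), for a name from the list of things; names that differ only in an ending like _2 or _b are one class to them, and where a whole thing is asked for, a point or a joint stands for the part that bears it (a point fixed in the world has none). Each returns a list of dicts, best first, with "score" (0 to 1); they miss things now and then, are a little off and sometimes report something else, mostly with a low value. They report only what shows in the picture. A call takes as long as a camera call. They do not tell look-alikes from the thing itself.
- env.search_frame(picture, thing): "xyz" ([x, y, z] in m, in world coordinates, good to about 4 mm: the middle of the surface that is visible of it).
- env.trace(picture, thing): "mask" (420x560 bool, what is visible of it).
The state is a dict: "clock": time; "joint_positions": joint angles; "qvel": joint speeds; "joint_torque": joint torques, N m; "position": TCP position; "tool_rot": TCP orientation; "force": force on the tool from outside, world axes, zero at the start; "wrist_torque": the same for the moment, N m; "opening": opening from 0.0 (shut) to 1.0 (fully open); "finger_force": force on a finger pad.
Only numpy, scipy, OpenCV 4.12 (cv2) and the standard library are available. Lean on these libraries where they do the work, as an engineer would, in place of code of your own. Each camera call takes 0.05 s, during which the arm holds its last target. There are 200 camera calls.

## Working session

There is one attempt and no reset: what is moved stays moved. The work goes in short steps, each a Python script; the robot and the scene stay as the last script left them, time stands still between calls to the robot, and variables do not carry over. Pictures are saved under pics/ and viewed, at most 14 in all, crops included, and the job is handed in when it is done.

```bash
mkdir -p pics; python3 - <<'E'
from workcell import env
import cv2, numpy as np
for n in ["scene","top"]:
    p=env.grab_frame(n); cv2.imwrite(f"pics/{n}0.png",p["image"])
    print(n,p["fx"],p["fy"],p["cx"],p["cy"],p["position"],p["orientation"],[k for k in p])
    for t in ["bracket60","bracket80","bracket100","bracket120","tongue1","tongue2","tongue3","tongue4","handle"]:
        print(t,[(np.round(d["xyz"],3).tolist(),round(d["score"],2)) for d in env.search_frame(p,t)])
print(env.read_state())
E
```

```text
scene 513.4835036324558 513.4835036324558 280.8283246737746 213.81346722758673 [ 1.00843057 -0.50384081  0.97935381] [36.53808675  0.3825026  44.6264709 ] ['image', 'fx', 'fy', 'cx', 'cy', 'position', 'orientation', 'shot']
bracket60 [([0.433, 0.128, 0.034], 0.94), ([0.508, 0.354, 0.033], 0.88), ([0.347, -0.382, 0.031], 0.81), ([0.425, -0.112, 0.029], 0.62), ([0.585, -0.382, 0.033], 0.62), ([0.466, -0.378, 0.028], 0.6)]
bracket80 [([0.433, 0.128, 0.034], 0.94), ([0.508, 0.354, 0.033], 0.88), ([0.347, -0.382, 0.031], 0.81), ([0.425, -0.112, 0.029], 0.62), ([0.585, -0.382, 0.033], 0.62), ([0.466, -0.378, 0.028], 0.6)]
bracket100 [([0.433, 0.128, 0.034], 0.94), ([0.508, 0.354, 0.033], 0.88), ([0.347, -0.382, 0.031], 0.81), ([0.425, -0.112, 0.029], 0.62), ([0.585, -0.382, 0.033], 0.62), ([0.466, -0.378, 0.028], 0.6)]
bracket120 [([0.433, 0.128, 0.034], 0.94), ([0.508, 0.354, 0.033], 0.88), ([0.347, -0.382, 0.031], 0.81), ([0.425, -0.112, 0.029], 0.62), ([0.585, -0.382, 0.033], 0.62), ([0.466, -0.378, 0.028], 0.6)]
tongue1 [([0.635, 0.0, 0.034], 0.58), ([0.644, -0.082, 0.04], 0.57), ([0.6
[... 1814 characters left out ...]
6], 0.68)]
{'clock': 1.0, 'joint_positions': array([ 7.89874579e+01,  2.20401418e+01,  4.49908876e-01, -8.99359611e-04,
       -6.84121231e+01, -1.48164361e+01]), 'qvel': array([ 0.02285947, -0.07657618, -0.0582008 ,  0.04283082, -0.00698204,
        0.03721199]), 'joint_torque': array([-2.91359129e-04, -3.90476525e+01,  1.87624562e+01,  4.22422439e+00,
        1.54814468e-02, -2.75115985e-05]), 'position': array([0.27226477, 0.56252442, 0.22254536]), 'tool_rot': array([ 1.79997508e+02,  2.05969706e-04, -2.58293091e+01]), 'force': array([ 0.08713209,  0.571394  , -0.19708639]), 'wrist_torque': array([ 0.01972724, -0.02076416,  0.05303192]), 'finger_force': 0.0, 'opening': 0.9999494189868722}
```

View pics/scene0.png

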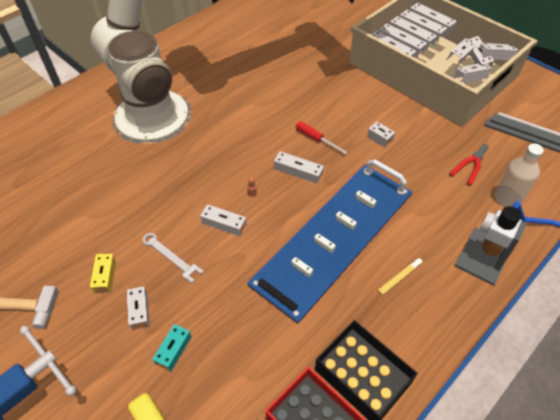

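View pics/top0.png

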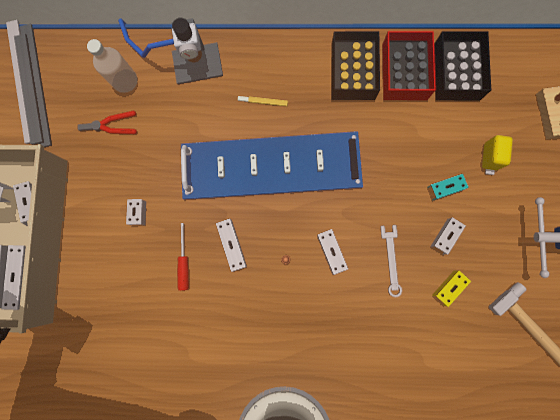

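Four steel brackets are in view. In the top image 120 is at (230,245), 100 at (332,251), 80 at (449,236) and 60 at (135,212). The turquoise look-alike is at (449,186) and the yellow one at (453,288). The handle is at the left/+y end (185,170), so 120 goes on tongue4, 100 on tongue3, 80 on tongue2 and 60 on tongue1. Next I'll fit box models to silhouettes in both cameras.

```bash
cat > h.py <<'E'
from workcell import env
import cv2, numpy as np
from scipy.spatial.transform import Rotation as R
from scipy.optimize import least_squares
def proj(p,P):
    c=R.from_euler('xyz',p["orientation"],degrees=True).inv().apply(np.atleast_2d(P)-p["position"])
    X=np.stack([c[:,0],-c[:,1],-c[:,2]],1)
    if p["name"]=="wrist":
        r=np.hypot(X[:,0],X[:,1]); k=np.arctan2(r,X[:,2])/np.maximum(r,1e-9)
        u=X[:,:2]*k[:,None]
    else: u=X[:,:2]/X[:,2:]
    return u*[p["fx"],p["fy"]]+[p["cx"],p["cy"]]
def grab(n):
    p=env.grab_frame(n); p["name"]=n; return p
def hull(p,pose,dims,z0):
    L,W,H=dims; x,y,a=pose; a=np.radians(a)
    B=np.array([[i*L/2,j*W/2,k*H] for i in(-1,1) for j in(-1,1) for k in(0,1)])
    return cv2.convexHull(proj(p,R.from_euler('z',a).apply(B)+[x,y,z0]).astype(np.float32))
def mom(m):
    n=m["m00"]; return np.array([m["m10"]/n,m["m01"]/n,np.log(n),m["mu20"]/n,m["mu11"]/n,m["mu02"]/n])
def mask(p,poly,grow=9):
    """low-saturation blob in the neighbourhood of poly, holes filled"""
    reg=np.zeros(p["image"].shape[:2],np.uint8)
    cv2.fillConvexPoly(reg,poly.astype(np.int32),255)
    reg=cv2.dilate(reg,np.ones((2*grow+1,)*2,np.uint8))
    hsv=cv2.cvtColor(p["image"],cv2.COLOR_BGR2HSV); s=hsv[...,1]
    t,_=cv2.threshold(s[reg>0].reshape(-1,1),0,255,cv2.THRESH_OTSU)
    m=((s<=t)&(reg>0)).astype(np.uint8)
    cs,_=cv2.findContours(m,cv2.RETR_EXTERNAL,cv2.CHAIN_APPROX_NONE)
    c=max(cs,key=cv2.contourArea); o=np.zeros_like(m)
    cv2.fillPoly(o,[c],1); return o
def fit(pics,pose,dims,z0,it=3,masks=None):
    """pose x,y,yaw(deg) of box from silhouette moments in several pictures"""
    for _ in range(it):
        ms=[mask(p,hull(p,pose,dims,z0)) for p in pics]
        mm=[mom(cv2.moments(m,True)) for m in ms]
        w=np.array([1,1,0,.05,.05,.05])
        f=lambda q:np.concatenate([(mom(cv2.moments(hull(p,q,dims,z0)))-m)*w for p,m in zip(pics,mm)])
        s=least_squares(f,pose,x_scale=[.01,.01,5],diff_step=1e-3); pose=s.x
    ar=[float(np.exp(m[2]-mom(cv2.moments(hull(p,pose,dims,z0)))[2])) for p,m in zip(pics,mm)]
    return pose,np.round(ar,2),round(s.cost,2),ms
E
cat > m.py <<'E'
from h import *
S,T=grab("scene"),grab("top")
br={120:(.434,.128,-75),100:(.42,-.11,-70),80:(.465,-.377,-125),60:(.508,.36,0)}
for L,g in br.items():
    # orientation by best of several starts
    best=min((fit([S,T],np.array([g[0],g[1],a]),(L/1e3,.036,.032),0) for a in(-60,-15,30,75)),key=lambda r:r[2])
    print(L,np.round(best[0],4),best[1:3],[np.round(fit([p],best[0],(L/1e3,.036,.032),0)[0],4).tolist() for p in(S,T)])
    for p,m in zip((S,T),best[3]): cv2.polylines(p["image"],[hull(p,best[0],(L/1e3,.036,.032),0).astype(int)],1,(0,0,255))
for i,g in enumerate([(.642,-.08),(.635,.002),(.63,.08),(.624,.157)]):
    b=fit([S,T],np.array([*g,4.]),(.05,.014,.02),.016)
    print("t",i+1,np.round(b[0],4),b[1:3],[np.round(fit([p],b[0],(.05,.014,.02),.016)[0],4).tolist() for p in(S,T)])
    for p,m in zip((S,T),b[3]): cv2.polylines(p["image"],[hull(p,b[0],(.05,.014,.02),.016).astype(int)],1,(0,0,255))
cv2.imwrite("pics/ov.png",np.vstack([cv2.resize(S["image"][80:400,60:460],(560,448))[:],])); cv2.imwrite("pics/ovt.png",cv2.resize(T["image"][120:320,110:490],None,fx=2,fy=2))
E
python3 m.py
```

```text
120 [ 0.4317  0.1336 19.9838] (array([0.96, 0.98]), np.float64(0.95)) [[0.4287, 0.1345, 19.8175], [0.4337, 0.1336, 19.7576]]
100 [ 0.4196 -0.107  21.7894] (array([0.93, 1.  ]), np.float64(1.38)) [[0.4165, -0.1059, 21.3133], [0.4218, -0.1075, 21.8147]]
80 [  0.4608  -0.3778 -31.985 ] (array([0.88, 0.94]), np.float64(5.49)) [[0.4562, -0.3759, -31.719], [0.4654, -0.3802, -32.2884]]
60 [0.5078 0.3693 2.1625] (array([0.91, 0.97]), np.float64(1.04)) [[0.5048, 0.3711, 28.2076], [0.5099, 0.3691, -0.2674]]
t 1 [ 0.6397 -0.0753  4.9547] (array([1.02, 1.05]), np.float64(0.41)) [[0.6385, -0.0743, 4.9311], [0.641, -0.0762, 4.0514]]
t 2 [6.3330e-01 4.5000e-03 5.4477e+00] (array([1.03, 1.1 ]), np.float64(0.4)) [[0.632, 0.0056, 3.9219], [0.6345, 0.0036, 4.092]]
t 3 [0.6271 0.0845 5.5557] (array([1.03, 1.  ]), np.float64(0.53)) [[0.6253, 0.0856, 4.7687], [0.6287, 0.0839, 4.8456]]
t 4 [0.6207 0.1644 5.7151] (array([1.02, 0.99]), np.float64(0.44)) [[0.619, 0.1656, 4.5314], [0.6221, 0.1638, 5.5809]]
```

View pics/ov.png

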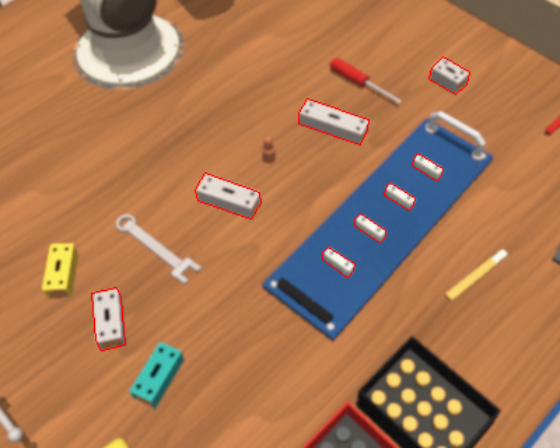

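View pics/ovt.png

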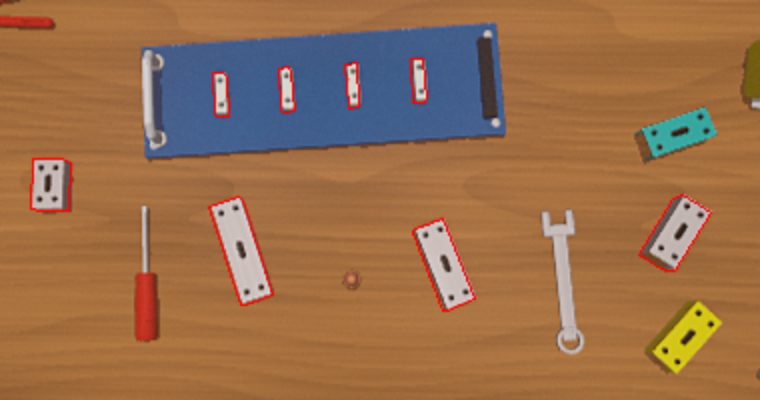

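The overlays fit, but the shaded flanges bias the scene fits (bracket80 most of all). I'll fit only the bright top faces instead, which are planar at a known height.

```bash
cat >> h.py <<'E'
def mask(p,poly,grow=7):
    """bright top face near poly (blue channel: wood and plate-shadow dark), holes filled"""
    reg=np.zeros(p["image"].shape[:2],np.uint8)
    cv2.fillConvexPoly(reg,poly.astype(np.int32),255)
    reg=cv2.dilate(reg,np.ones((2*grow+1,)*2,np.uint8))
    g=p["image"].min(2).astype(float); hi=np.percentile(g[cv2.erode(reg,np.ones((2*grow+1,)*2,np.uint8))>0],70)
    m=((g>.78*hi)&(reg>0)).astype(np.uint8)
    cs,_=cv2.findContours(m,cv2.RETR_EXTERNAL,cv2.CHAIN_APPROX_NONE)
    c=max(cs,key=cv2.contourArea); o=np.zeros_like(m); cv2.fillPoly(o,[c],1); return o
BR={120:[.4337,.1336,20],100:[.4218,-.1075,21.8],80:[.4654,-.3802,-32],60:[.5099,.3691,0.]}
TG=[[.641,-.0762,5],[.6345,.0036,5],[.6287,.0839,5],[.6221,.1638,5]]
def bracket(pics,L,g,z=.032): return fit(pics,np.array(g,float),(L/1e3,.036,1e-4),z)
def tongue(pics,g): return fit(pics,np.array(g,float),(.05,.014,1e-4),.036)
E
python3 - <<'E'
from h import *
S,T=grab("scene"),grab("top")
for L,g in BR.items():
    for p in [[S],[T],[S,T]]:
        b=bracket(p,L,g); print(L,np.round(b[0],4),b[1:3])
for g in TG:
    for p in [[S],[T],[S,T]]:
        b=tongue(p,g); print("t",np.round(b[0],4),b[1:3])
E
```

```text
120 [ 0.4312  0.1328 18.0074] (array([0.95]), np.float64(0.03))
120 [ 0.4341  0.1333 20.2109] (array([0.97]), np.float64(0.01))
120 [ 0.4329  0.1329 19.5201] (array([0.95, 0.97]), np.float64(0.4))
100 [ 0.4197 -0.1067 21.5356] (array([0.96]), np.float64(0.01))
100 [ 0.4222 -0.1064 22.4936] (array([0.97]), np.float64(0.01))
100 [ 0.4211 -0.1067 22.2035] (array([0.96, 0.97]), np.float64(0.29))
80 [  0.4612  -0.3782 -31.9577] (array([0.97]), np.float64(0.01))
80 [  0.4638  -0.3781 -32.8163] (array([0.98]), np.float64(0.0))
80 [  0.4625  -0.3782 -32.5933] (array([0.97, 0.98]), np.float64(0.32))
60 [0.5074 0.3685 0.    ] (array([0.98]), np.float64(0.0))
60 [0.5096 0.3683 0.    ] (array([0.98]), np.float64(0.0))
60 [0.5087 0.3682 0.    ] (array([0.98, 0.98]), np.float64(0.18))
t [ 0.6399 -0.0759  3.8631] (array([0.93]), np.float64(0.01))
t [ 0.6411 -0.0755  4.7217] (array([0.85]), np.float64(0.02))
t [ 0.6405 -0.0758  4.215 ] (array([0.93, 0.85]), np.float64(0.11))
t [0.6335 0.0038 3.2803] (array([0.97]), np.float64(0.01))
t [6.342e-01 4.000e-03 4.350e+00] (array([0.87]), np.float64(0.01))
t [0.6338 0.0039 3.6649] (array([0.97, 0.87]), np.float64(0.04))
t [0.6271 0.0834 3.0944] (array([0.96]), np.float64(0.01))
t [0.6281 0.0839 2.8907] (array([0.86]), np.float64(0.0))
t [0.6275 0.0836 3.0787] (array([0.96, 0.86]), np.float64(0.06))
t [0.6211 0.163  4.3423] (array([0.96]), np.float64(0.0))
t [0.6224 0.1636 2.8299] (array([0.83]), np.float64(0.01))
t [0.6217 0.1633 3.696 ] (array([0.96, 0.83]), np.float64(0.1))
```

The top-face fits agree between cameras to about 1 mm in y and 2.5 mm in x. The tongue pitch comes out at 79.9 mm (it should be 80) and the row yaw at 4.5°. Next I'll hover over bracket120 and check with the wrist camera.

```bash
cat >> h.py <<'E'
BR={120:[.4329,.1330,19.5],100:[.4211,-.1067,22.],80:[.4625,-.3782,-32.5],60:[.5087,.3683,1.]}
C=np.array([.6309,.0438]); YW=4.5
def tpos(i): # tongue i=1..4
    a=np.radians(YW); return C+(i-2.5)*.08*np.array([-np.sin(a),np.cos(a)])
E
python3 - <<'E'
from h import *
b=BR[120]
env.gripper_to(.7,30)
env.goto([b[0],b[1],.2],[180,0,b[2]])
W=grab("wrist"); s=env.read_state(); print(s["clock"],s["position"],s["joint_positions"],s["opening"],W["fx"],W["position"],W["orientation"])
r=bracket([W],120,b); print(r[:3])
for i in(1,2,3,4):
    t=tongue([W],[*tpos(i),4.5]); print(i,tpos(i),t[:3])
    cv2.polylines(W["image"],[hull(W,t[0],(.05,.014,1e-4),.036).astype(int)],1,(0,0,255))
cv2.polylines(W["image"],[hull(W,r[0],(.12,.036,1e-4),.032).astype(int)],1,(0,0,255))
cv2.imwrite("pics/w1.png",W["image"])
E
```

```text
3.6917 [0.43315323 0.1336805  0.20009191] [ 3.77952438e+01  6.25451527e+00 -2.44844604e+01  4.16437762e-03
 -5.92391541e+01  7.17412032e+01] 0.6984562909662583 325.19226210127806 [0.51203893 0.16187632 0.36245125] [-1.76121825e+01 -1.73344543e-02 -7.04978765e+01]
(array([ 0.46270379,  0.14216249, 57.54915444]), array([0.41]), np.float64(826.61))
1 [ 0.64031509 -0.07583008] (array([ 0.64013856, -0.074358  ,  1.74342414]), array([0.9]), np.float64(0.08))
2 [0.63403836 0.00392331] (array([0.63372721, 0.00516514, 2.17973348]), array([0.89]), np.float64(0.14))
3 [0.62776164 0.08367669] (array([0.62731517, 0.08466734, 3.09572518]), array([0.89]), np.float64(0.16))
4 [0.62148491 0.16343008] (array([ 0.61478144,  0.16349165, -3.79519919]), array([0.64]), np.float64(8.3))
```

View pics/w1.png

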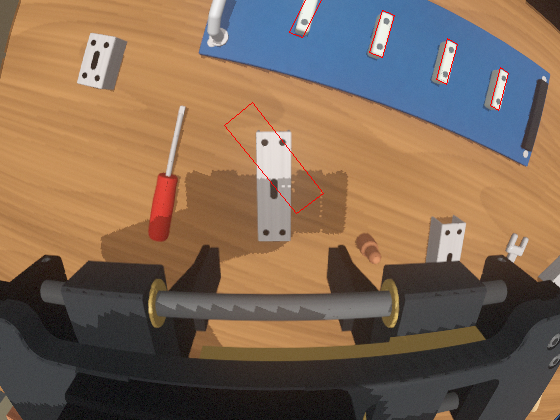

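The wrist view puts the tongues within about 1 mm of my estimate. The bracket is centred at (274,186), half in the gripper's shadow, which is why its fit failed. Now I'll place bracket120 and check it.

```bash
cat >> h.py <<'E'
C=np.array([.6308,.0442])
def pick(L,b):
    env.gripper_to(.7,35)
    env.goto([b[0],b[1],.12],[180,0,b[2]])
    hit=env.move_straight([b[0],b[1],.006],rate=.12,force_limit=12)
    z=env.read_state()["position"][2]
    env.gripper_to(.2); s=env.read_state()
    print(L,"pick hit",hit,"z",z.round(4),"open mm",round(s["opening"]*87,1),"F",s["finger_force"])
    env.move_straight([b[0],b[1],.14],rate=.2)
    s=env.read_state(); print(" lifted: open mm",round(s["opening"]*87,1),"F",s["finger_force"],"fz",s["force"][2])
    return z
def place(L,i,z,d=(0,0)):
    t=tpos(i)+d; o=[180,0,YW]
    env.goto([*t,.14],o); env.move_straight([*t,z+.026],rate=.15)
    hit=env.move_straight([*t,z+.013],rate=.03,force_limit=8)
    s=env.read_state(); print(" place hit",hit,s["position"].round(4),s["force"].round(1))
    env.gripper_to(.7); env.move_straight([*t,.14],rate=.2)
    print(" clock",env.read_state()["clock"])
E
python3 - <<'E'
from h import *
z=pick(120,BR[120]); place(120,4,z)
W=grab("wrist"); cv2.imwrite("pics/w2.png",W["image"])
env.goto([.4211,-.1067,.16],[180,0,22])
S,T=grab("scene"),grab("top"); print(tpos(4))
for p in [[S],[T],[S,T]]: print(bracket(p,120,[*tpos(4),4.5],.048)[:3])
cv2.imwrite("pics/s2.png",S["image"]); print(env.read_state()["clock"])
E
```

```text
120 pick hit False z 0.0068 open mm 35.9 F 34.97581201605499
 lifted: open mm 35.6 F 34.97677170205861 fz -2.522857186475951
 place hit True [0.6217 0.164  0.0222] [-0.6 -0.3  4.5]
 clock 10.3667
[0.62138491 0.16383008]
(array([0.62081604, 0.16423088, 4.55785077]), array([0.99]), np.float64(0.0))
(array([0.62303341, 0.16386024, 4.89850992]), array([0.97]), np.float64(0.0))
(array([0.62196142, 0.16386979, 4.76054795]), array([0.99, 0.97]), np.float64(0.21))
11.7917
```

View pics/s2.png

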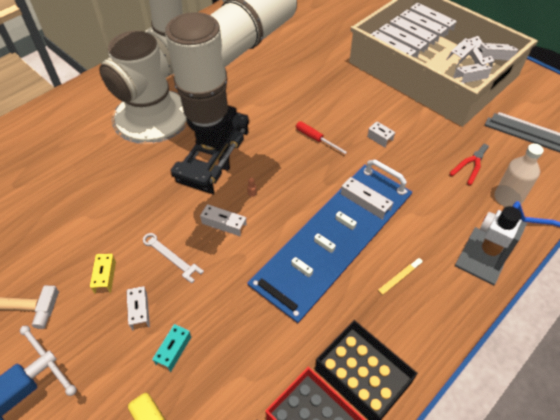

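Bracket120 sits on the tongue next to the handle (scene pixel about 367,195), within about 1 mm of its tongue in both cameras. Now the other three.

```bash
python3 - <<'E'
from h import *
for L,i in ((100,3),(80,2),(60,1)):
    z=pick(L,BR[L]); place(L,i,z)
t=tpos(1); env.goto([.4,.3,.3],[180,0,0])
S,T=grab("scene"),grab("top")
for L,i in ((120,4),(100,3),(80,2),(60,1)):
    print(L,tpos(i).round(4),[bracket(p,L,[*tpos(i),4.5],.048)[0].round(4).tolist() for p in ([S],[T])])
cv2.imwrite("pics/s3.png",S["image"]);cv2.imwrite("pics/t3.png",T["image"]); print(env.read_state()["clock"])
E
```

```text
100 pick hit False z 0.0067 open mm 35.9 F 34.987283293157816
 lifted: open mm 35.9 F 34.98634334653616 fz -1.620348361604581
 place hit True [0.628  0.0843 0.0222] [ 0.2 -0.1  2.4]
 clock 18.625
80 pick hit False z 0.0068 open mm 35.9 F 34.999916357919574
 lifted: open mm 35.8 F 34.99979973770678 fz -2.486372334125705
 place hit True [0.6343 0.0045 0.0222] [-0.4 -0.9  4. ]
 clock 27.4333
60 pick hit False z 0.0069 open mm 35.5 F 34.99761924147606
 lifted: open mm 35.4 F 34.99774446710944 fz -1.7902721071625434
 place hit True [ 0.6406 -0.0754  0.0222] [-0.3  1.2  2.9]
 clock 36.025
120 [0.6214 0.1638] [[0.6209, 0.1643, 4.1859], [0.623, 0.1638, 4.9308]]
100 [0.6277 0.0841] [[0.6272, 0.0845, 4.2345], [0.6292, 0.0842, 4.7133]]
80 [0.6339 0.0043] [[0.6337, 0.0046, 4.5334], [0.6356, 0.0045, 4.9073]]
60 [ 0.6402 -0.0754] [[0.639, -0.0753, 5.1094], [0.6412, -0.0754, 5.335]]
37.85
```

View pics/s3.png

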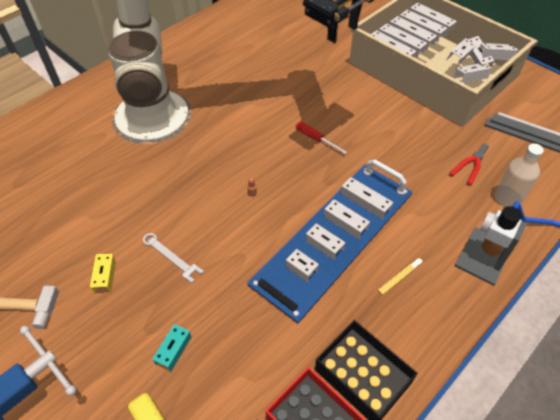

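View pics/t3.png

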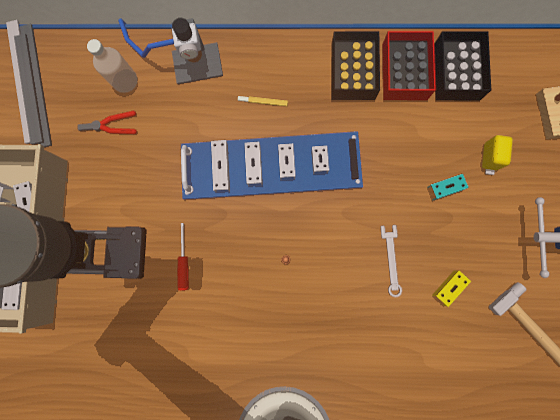

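Both pictures show the four brackets seated in order: 120 at (219,165) by the handle, then 100, 80, and 60 at (320,159). Each is within about 1.5 mm and 1° of its tongue, and the look-alikes haven't moved. The arm is clear, so I'm handing in.

```bash
python3 -c "
from workcell import env
print(env.close_job())"
```

```text
the job is handed in; nothing more can be done
None
```

All four brackets are on their tongues in order of length, 120 next to the handle down to 60 at the far end, each within about 1.5 mm and 1° of its tongue by camera, and the job was handed in at about 38 s; no verdict was returned.

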